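Make up the filling kit and the papering kit

ROBOT

A 6-joint arm with a two-finger parallel gripper is mounted at the origin on the work surface. World frame = base frame: x ahead of the robot, y to its left, z up, the work surface at z = 0. Lengths are in m, angles in rad, forces in N, time in s.
With the tool pointing down it reaches from about 0.2 to 0.875 m from the base axis. Payload 3.4 kg.
Tool frame: the origin (TCP) lies between the finger pads; the fingertips stand 25 mm ahead of it and the grasp point (between the pads) lies 6 mm ahead of it (r.nose_length is the z of the fingertips in the tool frame, in m); z points along the fingers, y is the line along which they close (so a half turn about z gives the same grasp; the last joint's range is limited). The gripper opens to 94 mm and grips with 3 to 60 N. Pads are 16 mm wide; open, the fingers measure 119 mm over their backs; the gripper's body (75 mm by 177 mm) begins 78 mm behind the grasp point.
Start: joints at [1.119, 0.276, 1.505, -0, 1.361, -0.121], TCP at [0.187, 0.544, 0.23] pointing down, gripper open.
Joint ranges: [-2.89, 2.89], [-0.75, 2.08], [0.22, 2.7], [-1.18, 4.32], [0.11, 2.71], [-2.7, 2.7]. Speed limits (rad/s): [2.57, 2.57, 3.14, 3.14, 3.14, 3.14].

INTERFACE

Orientations are given as a unit quaternion [w, x, y, z].
In Python, from plant import r, gripper_to, inverse_kinematics, vision, models, telemetry gives the robot as it stands. Calls block until the motion is done:
- r.move_to(position, orientation): joint-space move of the TCP to a pose.
- r.move_l(position, rot=None, vel=0.15, guard=None): straight line of the TCP; rot=None keeps the orientation; vel is the mean speed in m/s. With guard (N) it stops when the force on the tool has changed by that much, and returns True; else False.
- r.movej(angles): joint-space move.
- gripper_to(opening, f_grip=None): finger opening in m; f_grip is the grip in N (None keeps the last); returns when the fingers have stopped.
- r.hold(seconds).
- inverse_kinematics(position, orientation): joint angles nearest the present ones, or None.
- vision.snapshot(name): name is "side" or "top" or "wrist"; returns the picture (384x512x3 uint8, red, green, blue); there is no depth.
- vision.get_calibration(name): a dict with "fx", "fy", "cx", "cy" (pixels), "D" ([k1, k2, p1, p2, k3] as OpenCV has them; the pictures are not rectified), "position" and "orientation" of the camera in the world. Camera axes: x right, y down, z forward; pixel columns grow to the right and rows downward; lengths in m; the calibration is good to about 2 mm. A picture is of the moment at which its call begins: read the wrist's pose just before it. get_calibration takes no time and is no camera call; for the wrist camera it gives the pose at the moment of the call.
A pose or a line that the arm cannot do raises r.PlanningError and nothing moves.
- r.sign_off(): hands the job in; it is judged then, once.
Trained networks look in the newest picture that a camera, given by its name, has taken for a name from the list of things; names that differ only in an ending like _2 or _b are one class to them, and where a whole thing is asked for, a point or a joint stands for the part that bears it (a point fixed in the world has none). Each returns a list of dicts, best first, with "score" (0 to 1); they miss things now and then, are a little off and sometimes report something else, mostly with a low value. They report only what shows in the picture. A call takes as long as a camera call.
- models.boxes_of(thing, camera): "at" ([x, y, z] in m, in world coordinates, good to about 4 mm: the middle of the surface that is visible of it).
- models.regions_of(thing, camera): "pixels" (384x512 bool, what is visible of it).
- models.mark_of(thing, camera): "at" ([x, y, z] in m, in world coordinates, good to about 4 mm: a listed point, or the origin of a listed thing).
Readings, each from a call of its own:
- telemetry.current_t(): time.
- telemetry.current_joints(): joint angles.
- telemetry.current_dq(): joint speeds.
- telemetry.current_joint_efforts(): joint torques, N m.
- telemetry.current_ee_pos(): TCP position.
- telemetry.current_tool_rot(): TCP orientation.
- telemetry.current_wrist_force(): force on the tool from outside, world axes, zero at the start.
- telemetry.current_torque(): the same for the moment, N m.
- telemetry.current_opening(): finger opening in m.
- telemetry.current_finger_force(): force on a finger pad.
Only numpy, scipy, OpenCV 4.12 (cv2) and the standard library are available. Lean on these libraries where they do the work, as an engineer would, in place of code of your own. Each camera call takes 0.05 s, during which the arm holds its last target. There are 200 camera calls.

TASK

Make up two decorating kits from the stock on the bench. In the yellow caddy go the filling knife, lying flat in the long bay, and the tub with the black lid and the blue-lidded tin, standing upright one in each of its two square bays; in the grey tray go the aluminium-handled seam roller, lying flat in the long bay, and the green-lidded tin, standing upright in the empty square bay. Set everything down rather than dropping it, and leave the red-lidded tin and the white cup where they are.

Things in the scene. Friction and masses are not known exactly. Their poses are not given: they have to be found in the camera images.
- caddy: Yellow caddy, fixed, 188 (x) x 192 (y) mm, 38 high; walls and floor 4 thick, rib tops at z 30. Origin: under the centre of the part with bays, z up. Bays inside, mm: long one x -90 to -6, y -92 to 92; square ones x -2 to 90, y 2 to 92 and y -92 to -2. Its lid, an equal empty shell without bays, lies folded back flat at x 98 to 286; nothing goes there. Low black grip on the -x face.
- tray: Grey tray, no lid, fixed, 188 (x) x 192 (y) mm, 38 high; walls and floor 4 thick, rib tops at z 30. Origin: centre of its underside, z up. Bays inside, mm: long one x 6 to 90, y -92 to 92; empty square one x -90 to 2, y 2 to 92; the other square one (y -92 to -2) holds a brown cork sanding block, top at z 32, which stays.
- tin_blue: Small sealed round steel tin with a blue band and a blue lid centre, 62 mm across and 64 mm tall, 0.17 to 0.34 kg. Origin: centre of its underside; z up along its axis.
- tin_green: Small sealed round steel tin with a green band and a green lid centre, 62 mm across and 64 mm tall, 0.17 to 0.34 kg. Origin: centre of its underside; z up along its axis.
- tub: White plastic filler tub with a black screw lid, round, 56 mm across at the lid (54 below), 58 mm tall, 0.1 to 0.2 kg. Origin: centre of its underside; z up along its axis.
- knife: Filling knife, wooden handle, steel blade, lying flat, 165 mm long along its x, blade at +x. Origin: on the bench under the middle of its length, z up. Handle x -82 to 12 mm, 26 wide (y), 20 thick; blade thin, up to 42 wide, 10 above the bench. 0.07 to 0.14 kg; balances near x = -6, best gripped at x -28 to -4 mm.
- roller: Wallpaper seam roller lying flat: round aluminium handle, steel fork, black rubber roller; 154 mm long along its x, roller at +x. Origin: on the bench under its axis, z up; axis 13 mm above the bench. Handle x -78 to 22 mm, 24 in diameter; fork 60 wide (y), roller 46 wide, 26 in diameter, at x = 63. 0.1 to 0.21 kg; balances near x = 7, best gripped at x -20 to 0 mm.
- tin_red: Tin like the other two but with a red band and a red lid centre; stays where it is. 62 mm across and 64 mm tall, 0.17 to 0.34 kg. Origin: centre of its underside; z up along its axis.
- cup: Empty white ceramic cup without a handle, 72 mm across the rim, 78 mm tall; stays where it is. Origin: centre of its underside.

How it is judged:
By the outcome, as a careful person would: the job done as asked, in the order asked, and still so for the second after the job is handed in, with the robot touching nothing.
It also fails if it takes over 128 s, if anything falls off the work surface, if the arm or the gripper's body presses on something with over 40 N, if the wrist force passes 120 N, or if a joint passes its speed limit or range.

## Working session

There is one attempt and no reset: what is moved stays moved. The work goes in short steps, each a Python script; the robot and the scene stay as the last script left them, time stands still between calls to the robot, and variables do not carry over. Pictures are saved under pics/ and viewed, at most 14 in all, crops included, and the job is handed in when it is done.

```bash
ls; mkdir -p pics; python3 - <<'E'
from plant import r, gripper_to, inverse_kinematics, vision, models, telemetry
import cv2,numpy as np
for c in ["top","side"]:
    im=vision.snapshot(c); cv2.imwrite(f"pics/{c}0.png",im[:,:,::-1])
    k=vision.get_calibration(c);print(c,k)
    for n in ["caddy","tray","tin_blue","tin_green","tub","knife","roller","tin_red","cup"]:
        print(n,[(np.round(d["at"],3).tolist(),round(d["score"],2)) for d in models.mark_of(n,c)][:3])
print(telemetry.current_t(),telemetry.current_tool_rot())
E
```

```text
pics
top {'fx': 457.2536330842961, 'fy': 457.2536330842961, 'cx': 258.45193002162125, 'cy': 192.02184380006574, 'D': array([-0.01118668,  0.        ,  0.        ,  0.        ,  0.        ]), 'position': array([ 3.60897991e-01, -4.16460825e-04,  1.52119090e+00]), 'orientation': array([-0.04130965,  0.71265826, -0.6993795 ,  0.03577758])}
caddy [([0.53, 0.012, -0.004], 0.73), ([0.54, -0.312, 0.001], 0.38)]
tray [([0.512, 0.254, -0.001], 0.81)]
tin_blue [([0.436, -0.164, -0.002], 0.7)]
tin_green [([0.648, -0.241, -0.002], 0.69)]
tub [([0.542, -0.311, 0.003], 0.52)]
knife [([0.508, 0.441, 0.002], 0.89)]
roller [([0.495, -0.433, -0.002], 0.63), ([0.437, -0.165, -0.004], 0.56)]
tin_red [([0.422, -0.294, 0.0], 0.66), ([0.51, 0.254, -0.0], 0.47)]
cup [([0.555, -0.179, 0.002], 0.71)]
side {'fx': 350.27920907326205, 'fy': 350.27920907326205, 'cx': 253.52119774164024, 'cy': 190.55579607869763, 'D': array([-0.03726334,  0.        ,  0.        ,  0.        ,  0.        ]), 'position': array([ 0.06193238, -0.42809605,  0.68078554]), 'orientation': array([-0.34526144,  0.84526729, -0.37387073,  0.1629062 ])}
caddy [([0.53, 0.013, 0.002], 0.81)]
tray [([0.506, 0.259, 0.002], 0.97)]
tin_blue []
tin_green [([0.652, -0.239, 0.0], 0.76)]
tub [([0.546, -0.316, 0.002], 0.72)]
knife [([0.507, 0.439, -0.003], 0.77)]
roller [([0.498, -0.434, 0.0], 0.95)]
tin_red [([0.422, -0.298, -0.001], 0.74)]
cup [([0.558, -0.177, -0.002], 0.84), ([0.652, -0.24, -0.002], 0.34)]
1.0 [1.04221137e-05 1.64666757e-01 9.86349257e-01 5.12022920e-05]
```

View pics/top0.png

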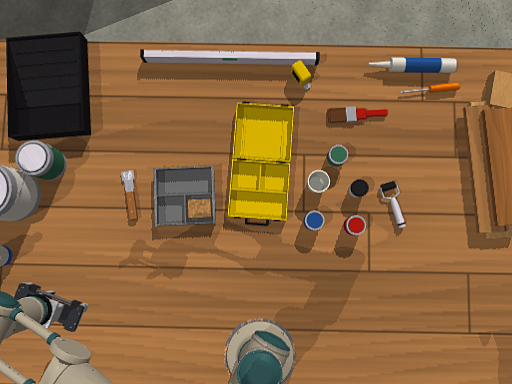

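View pics/side0.png

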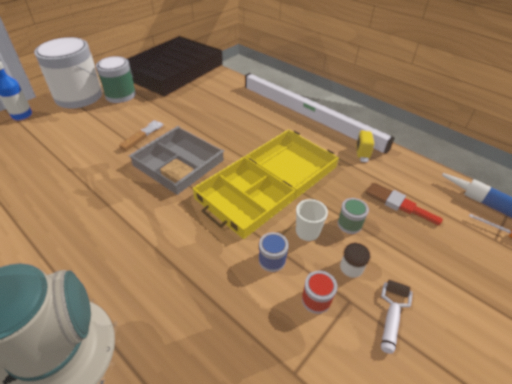

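The top view shows the grey tray at about (184,196) with the cork at lower right. The yellow caddy's long bay is at (257,207), with its lid folded away above. The knife is at (129,195) with the blade up, and the roller at (393,203) has its head at upper left. The networks' positions agree with the picture, apart from the low-score second guesses. Next I'll get the yaws and take close looks.

```bash
cat > h.py <<'E'
from plant import r, gripper_to, inverse_kinematics, vision, models, telemetry
import cv2, numpy as np
from scipy.spatial.transform import Rotation as R
def quat(psi):  # tool down, tool x along heading psi
    q=(R.from_euler('z',psi)*R.from_euler('x',np.pi)).as_quat(); return [q[3],q[0],q[1],q[2]]
def ground(pix,k,z):  # Nx2 pixels -> world xy on plane z
    K=np.array([[k['fx'],0,k['cx']],[0,k['fy'],k['cy']],[0,0,1]])
    n=cv2.undistortPoints(np.float64(pix).reshape(-1,1,2),K,np.array(k['D']))[:,0]
    w=k['orientation']; d=R.from_quat([w[1],w[2],w[3],w[0]]).apply(np.c_[n,np.ones(len(n))])
    p=np.array(k['position']); return (p+d*((z-p[2])/d[:,2])[:,None])[:,:2]
def region(n,cam,k,z):
    g=models.regions_of(n,cam)
    if not g: return None
    ys,xs=np.nonzero(g[0]['pixels']); return ground(np.c_[xs,ys],k,z)
def rect(p): # centre, sizes, angle deg
    c,s,a=cv2.minAreaRect(np.float32(p*1000)); return np.round(c,1),np.round(s,1),round(a,1)
def axis(p):
    c=p.mean(0);u=np.linalg.svd(p-c,full_matrices=False)[2][0]
    t=(p-c)@u; return c.round(4),np.degrees(np.arctan2(u[1],u[0])).round(1),((t.min()+t.max())/2*u+c).round(4),np.ptp(t).round(3)
def bestpsi(pos,psis):
    best=None
    for s in psis:
        for o in (-2*np.pi,0,2*np.pi):
            q=inverse_kinematics(pos,quat(s+o))
            if q is not None and (best is None or abs(q[5])<best[0]): best=(abs(q[5]),s)
    return best[1]
def marks(n,cam): return [(np.round(d["at"],4).tolist(),round(d["score"],2)) for d in models.mark_of(n,cam)][:2]
E
python3 - <<'E'
from h import *
vision.snapshot("top");k=vision.get_calibration("top")
for n,z in [("caddy",.038),("tray",.038)]: print(n,rect(region(n,"top",k,z)))
for n,z in [("knife",.014),("roller",.016)]: print(n,axis(region(n,"top",k,z)))
# close look above knife and tray
for nm,(x,y) in {"knife":(.44,.40),"caddy":(.45,.03)}.items():
    r.move_to([x,y,.36],quat(0)); 
    k=vision.get_calibration("wrist");im=vision.snapshot("wrist");cv2.imwrite(f"pics/w_{nm}.png",im[:,:,::-1])
    print(k['position'],k['orientation'])
    for n in ["knife","tray","caddy"]: print(n,marks(n,"wrist"))
    if nm=="knife": print(axis(region("knife","wrist",k,.014)))
print(telemetry.current_t(),telemetry.current_joints())
E
```

```text
caddy (array([618.3,   7.5]), array([191.4, 407.2]), 86.8)
tray (array([506.7, 255.7]), array([189.9, 198.5]), 3.5)
knife (array([0.5159, 0.4399]), np.float64(-169.4), array([0.5106, 0.4389]), np.float64(0.162))
roller (array([ 0.5012, -0.4323]), np.float64(-160.4), array([ 0.493 , -0.4352]), np.float64(0.15))
[0.51336527 0.40060724 0.5144793 ] [ 0.08908742  0.70213739 -0.70073956 -0.08961356]
knife [([0.5066, 0.4386, 0.0036], 0.55)]
tray []
caddy [([0.5348, 0.0117, 0.0008], 0.72)]
(array([0.5191, 0.4443]), np.float64(-169.5), array([0.5091, 0.4424]), np.float64(0.165))
[0.52385927 0.03097703 0.5148032 ] [ 0.08856417  0.70220747 -0.70074463 -0.08954342]
knife [([0.5088, 0.4402, 0.003], 0.79), ([0.6509, -0.2459, 0.001], 0.66)]
tray [([0.5106, 0.2587, 0.0016], 0.6)]
caddy [([0.5326, 0.0134, 0.0021], 0.83), ([0.4292, -0.1659, -0.0018], 0.16)]
5.075 [-8.62552985e-02  3.58070213e-02  1.48873325e+00  1.75034734e-04
  1.61724371e+00  1.48296839e+00]
```

View pics/w_knife.png

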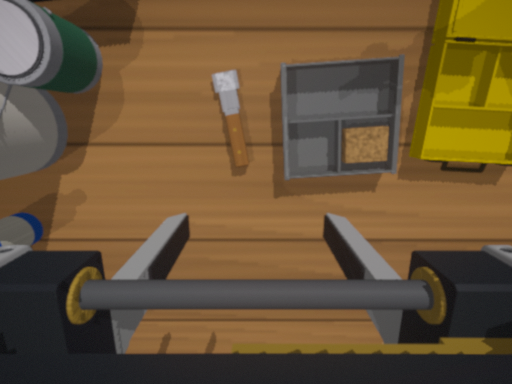

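View pics/w_caddy.png

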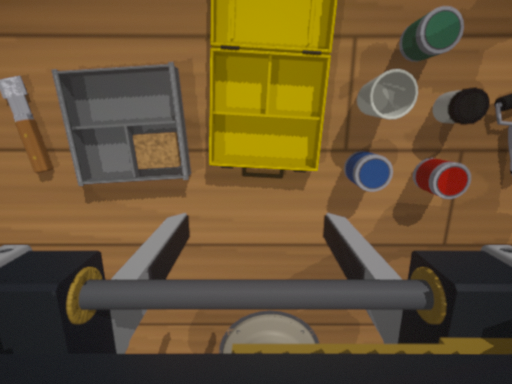

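The wrist view over the caddy shows the caddy front corners at about (209,168) and (319,171), and the tray rim corners at (54,72), (177,63), (188,178) and (80,184). I'll turn these into poses and pick the knife, taking one closer look first.

```bash
python3 - <<'E'
from h import *
k=vision.get_calibration("wrist")
c=ground([(209,168),(319,171)],k,.038); print(c, np.degrees(np.arctan2(*(c[0]-c[1])[::-1]))-90)
t=ground([(54,72),(177,63),(188,178),(80,184)],k,.038); print(t,t.mean(0),rect(t))
psi=np.radians(10.5); u=np.array([np.cos(psi),np.sin(psi)])
g=np.array([.508,.440])-.014*u
q=bestpsi([*g,.2],[psi,psi+np.pi]); print(q)
r.move_to([*(g-.06*u),.22],quat(q))
k=vision.get_calibration("wrist");im=vision.snapshot("wrist");cv2.imwrite("pics/w_knife2.png",im[:,:,::-1])
print(marks("knife","wrist"),axis(region("knife","wrist",k,.014)),telemetry.current_joints(),telemetry.current_t())
E
```

```text
[[ 0.43931938  0.11451715]
 [ 0.4344979  -0.07998271]] -1.420020866619538
[[0.59542682 0.35820355]
 [0.60991929 0.15890151]
 [0.42115689 0.15266434]
 [0.40956942 0.34624216]] [0.50901811 0.25400289] (array([509.3, 252.5]), array([188.8, 199.8]), 3.7)
3.324852225049198
[([0.5097, 0.4407, 0.0016], 0.7)] (array([0.5119, 0.4413]), np.float64(10.3), array([0.509 , 0.4408]), np.float64(0.164)) [ 6.60413858e-01  3.32964976e-01  1.44645360e+00 -1.08056575e-04
  1.36169776e+00 -1.09278445e+00] 7.425
```

View pics/w_knife2.png

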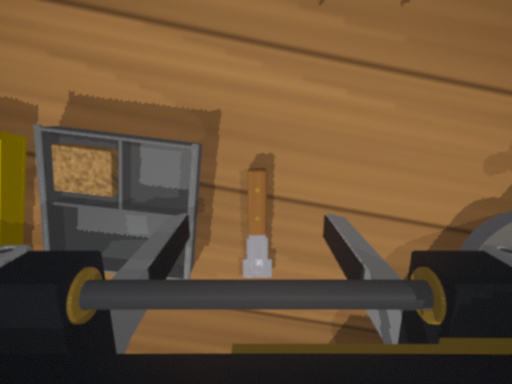

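The knife is clear of its neighbours, with its handle at about (257,200). I'll pick it up.

```bash
cat >> h.py <<'E'
CAD=(np.array([.5315,.0125]),np.radians(-2.8)); TRAY=(np.array([.509,.2555]),np.radians(3.5))
def inbox(B,x,y): c,s=np.cos(B[1]),np.sin(B[1]); return B[0]+[c*x-s*y,s*x+c*y]
def pick(g,psi,tip,open_,f,up=.2):
    z=tip+.025; gripper_to(open_)
    r.move_to([*g,up],quat(psi)); r.move_l([*g,z+.03],vel=.25)
    hit=r.move_l([*g,z],vel=.06,guard=12); gripper_to(0,f_grip=f)
    r.move_l([*g,up],vel=.2)
    print("pick",hit,telemetry.current_opening(),telemetry.current_finger_force(),telemetry.current_ee_pos(),telemetry.current_t())
def place(g,psi,tip,rel,up=.2):
    z=tip+.025; r.move_to([*g,up],quat(psi)); r.move_l([*g,z+.02],vel=.2)
    hit=r.move_l([*g,z-.004],vel=.03,guard=4); print("set",hit,telemetry.current_ee_pos())
    gripper_to(rel); r.hold(.2); r.move_l([*g,up],vel=.2); print(telemetry.current_t())
E
python3 - <<'E'
from h import *
psi=np.radians(10.4); u=np.array([np.cos(psi),np.sin(psi)])
c=np.array([.509,.4405]); g=c-.014*u
pick(g,3.324,.004,.06,25)
# move over caddy, look at the knife in hand
opts=[]
for s in (1,-1):            # knife x along s*caddy y ; tool x is opposite knife x
    pg=inbox(CAD,-.048,-.014*s); h=CAD[1]+s*np.pi/2+np.pi
    q=inverse_kinematics([*pg,.2],quat(h)); print(s,pg,h,q)
vision.snapshot("top");print(axis(region("knife","top",vision.get_calibration("top"),.19)))
vision_im=vision.snapshot("wrist");cv2.imwrite("pics/hand.png",vision_im[:,:,::-1])
E
```

```text
pick False 0.02593586899042675 24.99960333108902 [0.49448257 0.43742411 0.19853769] 11.4917
1 [0.48287341 0.0008615 ] 4.663519761328848 None
-1 [0.4842412  0.02882807] 1.5219271077390553 [-8.40939952e-02  1.61096896e-01  1.73815868e+00 -4.44089210e-16
  1.24233707e+00 -3.52247762e-02]
(array([0.5179, 0.4374]), np.float64(-169.3), array([0.5074, 0.4355]), np.float64(0.162))
```

View pics/hand.png

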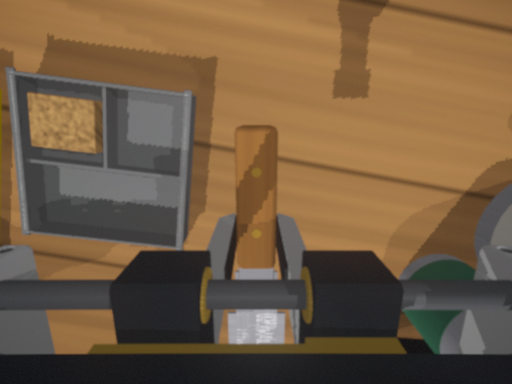

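The knife is gripped straight, with its handle end at about (256,126). I'll place it, then do the tub.

```bash
python3 - <<'E'
from h import *
pg=inbox(CAD,-.048,.014); place(pg,1.522,.009,.042)
r.move_to([.44,-.2,.3],quat(0))
k=vision.get_calibration("wrist");im=vision.snapshot("wrist");cv2.imwrite("pics/w3.png",im[:,:,::-1])
for n in ["tin_blue","tin_green","tub","roller","knife","caddy","tin_red","cup"]: print(n,marks(n,"wrist"))
p=region("roller","wrist",k,.016)
if p is not None: print(axis(p))
p=region("knife","wrist",k,.018)
if p is not None: print(axis(p))
print(telemetry.current_t())
E
```

```text
set True [0.48398578 0.02882078 0.03297767]
16.375
tin_blue [([0.4333, -0.1679, -0.0011], 0.82)]
tin_green [([0.6491, -0.2442, 0.0014], 0.77)]
tub [([0.5391, -0.3131, -0.0013], 0.68)]
roller [([0.4952, -0.4346, 0.0004], 0.86), ([0.5544, -0.1791, 0.0001], 0.54)]
knife [([0.4822, 0.0124, 0.0089], 0.85)]
caddy [([0.5329, 0.0126, -0.0017], 0.79)]
tin_red [([0.4227, -0.2927, 0.0023], 0.8)]
cup [([0.5572, -0.1772, -0.0004], 0.59)]
(array([ 0.5058, -0.4306]), np.float64(-162.0), array([ 0.4937, -0.4345]), np.float64(0.158))
(array([0.4837, 0.0106]), np.float64(87.7), array([0.4839, 0.0168]), np.float64(0.168))
17.9167
```

View pics/w3.png

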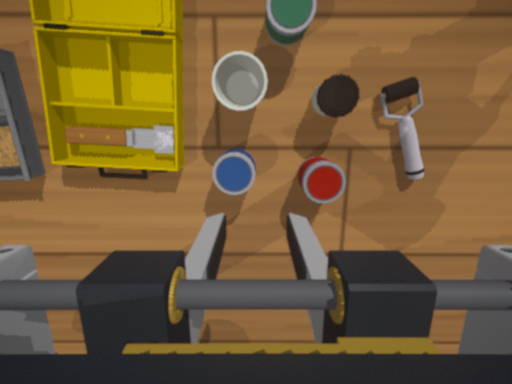

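The knife lies in the long bay: handle at (95,135), blade at (150,140). The tub is at (335,95), the blue tin at (236,172) and the roller at about (408,130). Next are the tub and the blue tin.

```bash
cat > t.py <<'E'
from h import *
import sys
def can(n,c,box,x,y,h,f,op):
    c=np.array(c); tip=h-.021
    psi=bestpsi([*c,.2],[np.pi/2,-np.pi/2]); pick(c,psi,tip,op,f)
    o=telemetry.current_opening()
    if o<.05: sys.exit("missed")
    g=inbox(box,x,y); psi=bestpsi([*g,.2],[box[1]+np.pi/2,box[1]-np.pi/2])
    place(g,psi,tip+.004,o+.018)
    vision.snapshot("top"); print(n,g,marks(n,"top"))
E
python3 - <<'E'
from t import *
can("tub",(.542,-.3133),CAD,.044,.047,.059,20,.08)
can("tin_blue",(.4345,-.166),CAD,.044,-.047,.064,25,.084)
r.move_to([.44,-.05,.3],quat(0))
im=vision.snapshot("wrist");cv2.imwrite("pics/w4.png",im[:,:,::-1])
for n in ["tin_blue","tub","knife","caddy"]: print(n,marks(n,"wrist"))
print(telemetry.current_t())
E
```

```text
pick False 0.055718312078798835 19.999769032001495 [ 0.54116407 -0.31272856  0.19860278] 22.6833
set True [0.57750767 0.05732161 0.06676147]
26.9667
tub [0.57774341 0.0572945 ] []
pick False 0.06155118295903364 24.999343156814575 [ 0.43349828 -0.16540864  0.19876729] 31.0
set True [ 0.57287981 -0.03648805  0.07181993]
34.6083
tin_blue [ 0.57315153 -0.03659328] []
tin_blue []
tub [([0.5753, 0.056, -0.0024], 0.7), ([0.4954, -0.4339, -0.0006], 0.45)]
knife [([0.4825, 0.0154, 0.0076], 0.72)]
caddy []
36.25
```

View pics/w4.png

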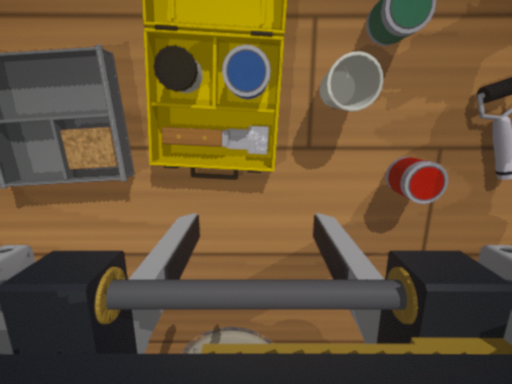

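The wrist view shows the caddy kit complete: tub (177,67), blue tin (246,70), and knife flat within the bay from (163,135) to (268,140). Now the roller and the green tin.

```bash
cat > ro.py <<'E'
from t import *
c=np.array([.495,-.434]); psi=np.radians(19); u=np.array([np.cos(psi),np.sin(psi)]); g=c-.010*u
best=None
for s in (1,-1):
    for f in (0,np.pi):
        pg=inbox(TRAY,.048,-.010*s); h=TRAY[1]+s*np.pi/2+f
        a=inverse_kinematics([*g,.2],quat(psi+f)); b=inverse_kinematics([*pg,.2],quat(h))
        if a is None or b is None: continue
        m=max(abs(a[5]),abs(b[5]))
        if best is None or m<best[0]: best=(m,psi+f,pg,h,s)
print(best)
pick(g,best[1],.003,.06,25)
if telemetry.current_opening()<.015: sys.exit("missed")
place(best[2],best[3],.008,.042)
r.move_to([.44,.2,.3],quat(0))
im=vision.snapshot("wrist");cv2.imwrite("pics/w5.png",im[:,:,::-1])
for n in ["roller","tray"]: print(n,marks(n,"wrist"))
can("tin_green",(.650,-.242),TRAY,-.044,.047,.064,25,.084)
r.move_to([.40,.1,.38],quat(0))
im=vision.snapshot("wrist");cv2.imwrite("pics/w6.png",im[:,:,::-1])
E
python3 ro.py
```

```text
(np.float64(0.3996542830793235), np.float64(0.33161255787892263), array([0.55752096, 0.24844898]), np.float64(1.631882850614698), 1)
pick False 0.023109834089276443 24.9996330589056 [ 0.48486071 -0.43651217  0.19848526] 41.3167
set True [0.55726675 0.24832495 0.03201462]
47.025
roller [([0.5585, 0.2622, 0.0045], 0.82)]
tray [([0.5069, 0.2576, 0.0007], 0.68)]
pick False 0.06174511134609062 24.999226927757263 [ 0.6491054  -0.24151197  0.19822886] 53.9
set True [0.46199183 0.29966284 0.07181112]
58.8
tin_green [0.46221279 0.2997262 ] [([0.4624, 0.2971, -0.0], 0.66)]
```

View pics/w6.png

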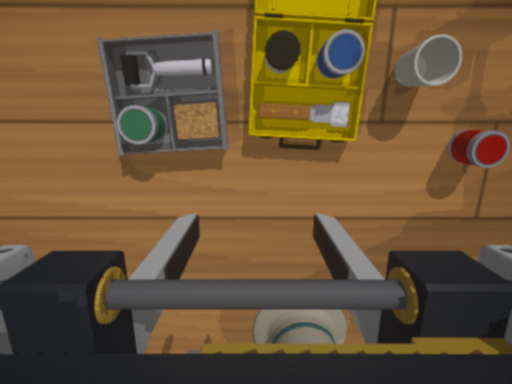

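View pics/w5.png

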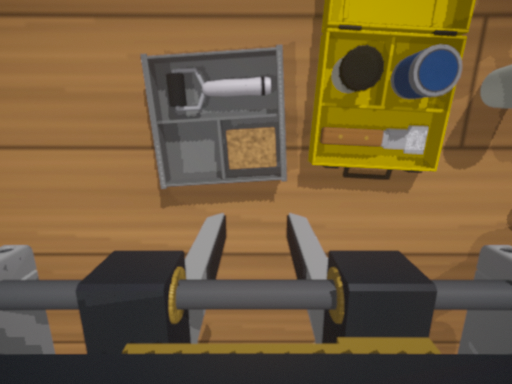

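The pictures show all five items in their bays: in w6.png the roller is flat at (125–212,68) and the green tin is upright at (141,123). The cup and red tin are untouched, so I'm handing in.

```bash
python3 -c "
from h import *
r.hold(.5); print(r.sign_off(), telemetry.current_t())"
```

```text
the job is handed in; nothing more can be done
the job is handed in; nothing more can be done
```

Both kits are made up as asked and handed in at about 60 s of the 128 s limit; the last picture shows every item in its bay, and the red-lidded tin and cup were never touched.

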